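# Build up a spring-applied brake from the freshly cured magnet body

## Task

The potting of the brake's magnet body has cured: swing the red handle of the toggle clamp right back to release it, then lift the magnet body out and slide it, pole face up as it lies, over the mandrel of the blue assembly stand. On top of it stack the rest of the brake on the mandrel in this order: the bright steel armature plate, then the dark brown friction disc, then the yellow flange plate, each lying flat on the one below. Leave the calliper and the oiler where they are.

Things in the scene. Friction and masses are not known exactly. Their poses are not given: they have to be found in the camera images.
- magnet_body: the brake's magnet body, a thick ring, 56 mm outside diameter, 26 mm high, through bore 20 mm; black housing, grey rims, a red-brown potting ring in its top (pole) face; about 0.3 kg. Origin: centre of its underside, z up its axis. Starts in the nest of the clamp base, 10 mm above the table, under the clamp's arm.
- armature_plate: armature plate: plain bright steel ring disc, 56 mm outside diameter, 12 mm thick, bore 20 mm, three small black holes and three black slots in its face; lies flat on the table. Origin: centre of its underside, z up.
- friction_disc: friction disc: dark brown lining ring with a light aluminium hub, 54 mm outside diameter, 14 mm thick, bore 20 mm; lies flat on the table. Origin: centre of its underside, z up.
- flange_plate: flange plate: yellow (brass-coloured) ring disc, 56 mm outside diameter, 12 mm thick, bore 20 mm, three dark screw heads flush in its face; lies flat on the table. Origin: centre of its underside, z up.
- stand: assembly stand, fixed: blue round base, 66 mm diameter, 10 mm high, with an upright steel mandrel in its centre, 16 mm thick, straight to 66 mm above the table, then tapering to a 5 mm wide nose ending at 84 mm. Origin: centre of the underside, at table height, z up. Stacked rightly, undersides lie 10 (magnet body), 36 (armature), 48 (friction disc), 62 mm (flange) above the table.
- clamp_base: clamp fixture, fixed: grey plate 220 x 76 x 10 mm. Origin: centre of its underside, z up, x from nest to handle. Nest at x = -65 mm: three pins, 6.5 mm high, at 180, 52 and -52 degrees round the magnet body. Shut, the arm (20 mm wide, top 65 mm above the table) lies over the nest; open, it stands upright at x = +35 mm, up to 172 mm high. Cheeks at the pivots: 32 mm wide, 79 mm high.
- clamp_handle (a joint): turn of the clamp's handle, rad: 0 shut (upright, locked past dead centre), growing as it swings back toward the clamp base's +x, to a stop at 1.2, fully open. Its axis is horizontal, along the clamp base's y, at x = +44 mm, 67 mm above the table. Stiff by friction (2 N at the grip; a little more near 0.1), stays where it is left; the arm is clear of the nest only when it is right back.
- clamp_grip (a point): point on the centre line of the red round grip of the clamp's handle, 82 mm from the handle's axis, 149 mm above the table when shut; the grip is 18 mm thick and runs from 33 mm below this point to 30 mm above it. z axis up along the grip, y axis parallel to the handle's axis.
- calliper: digital calliper, 72 x 205 x 16 mm, lying on the table near its front edge. Bystander: not to be moved.
- oiler: small white oiler bottle with a red spout, 32 mm diameter, 105 mm high, standing behind the clamp. Bystander: not to be moved.

How it is judged (in metres and radians):
On the way, in this order (a step that is already met when the one before it is completed fails the run):
1. the clamp is open (handle at least 1.0 rad back) with the magnet body still in its nest (value of joint clamp_handle above 1 rad and distance of magnet_body from where it was at the start of the episode below 0.015 m), for 0.2 s.
2. the magnet body lies flat on the mandrel, on the stand's base (horizontal distance between magnet_body and stand below 0.005 m and z of magnet_body in the frame of stand between 0.007 and 0.013 m and angle between magnet_body's own z axis and vertical below 0.08 rad), for 0.2 s.
3. the armature plate lies flat on the mandrel, on the part before it (horizontal distance between armature_plate and stand below 0.005 m and z of armature_plate in the frame of stand between 0.033 and 0.039 m and angle between armature_plate's own z axis and vertical below 0.08 rad), for 0.2 s.
4. the friction disc lies flat on the mandrel, on the part before it (horizontal distance between friction_disc and stand below 0.005 m and z of friction_disc in the frame of stand between 0.045 and 0.051 m and angle between friction_disc's own z axis and vertical below 0.08 rad), for 0.2 s.
5. the flange plate lies flat on the mandrel, on the part before it (horizontal distance between flange_plate and stand below 0.005 m and z of flange_plate in the frame of stand between 0.059 and 0.065 m and angle between flange_plate's own z axis and vertical below 0.08 rad), for 0.2 s.
At the end, for the whole second after the job is handed in: On the stand's mandrel lie, from the base up, the magnet body, the armature plate, the friction disc and the flange plate: each within 5 mm of the mandrel's axis, its underside within 3 mm of 10, 36, 48 and 62 mm above the stand's underside, flat and right way up within 0.08 rad, at rest (all of step 2 and all of step 3 and all of step 4 and all of step 5 and linear speed of each of magnet_body, armature_plate, friction_disc, flange_plate below 0.02 m/s); the robot touches nothing.
It fails at once if the calliper is moved more than 20 mm (distance of calliper from where it was at the start of the episode above 0.02 m).
It fails at once if the oiler is moved more than 20 mm or knocked over (distance of oiler from where it was at the start of the episode above 0.02 m or angle between oiler's own z axis and vertical above 0.4 rad).
It also fails if it takes over 102 s, if anything falls off the work surface, if the arm or the gripper's body presses on something with over 40 N, if the wrist force passes 120 N, or if a joint passes its speed limit or range.

## Robot

A 7-joint arm with a two-finger parallel gripper is mounted at the origin on a cart in front of the work surface, level with it; the furniture and walls round the work are solid. World frame = base frame: x ahead of the robot, y to its left, z up, the work surface at z = 0. Lengths are in m, angles in degrees, forces in N, time in s.
With the tool pointing down it reaches from about 0.425 to 0.875 m from the base axis. Payload 4.7 kg.
Tool frame: the origin (TCP) lies midway between the tips of the shut fingers; the grasp point (between the pads) lies 19 mm behind it; z points along the fingers, y is the line along which they close (so a half turn about z gives the same grasp; the last joint's range is limited). The gripper opens to 87 mm and grips with 3 to 60 N. Pads are 19 mm wide; open, the fingers measure 117 mm over their backs; the gripper's body (75 mm by 190 mm) begins 51 mm behind the grasp point.
Start: joints at [-68.52, 18.392, -4.016, 83.108, 1.295, 78.541, -3.26], TCP at [0.229, 0.608, 0.223] pointing down, gripper open.
Joint ranges: [-163.93, 163.93], [-17.29, 119.83], [-79.2, 71.16], [3.27, 140.29], [-89.18, 269.18], [5.43, 117.66], [-154.24, 154.24]. Speed limits (degrees/s): [147.25, 147.25, 180, 180, 180, 180, 180].

## Interface

Orientations are given as [roll, pitch, yaw] about the fixed x, y, z axes, in that order (R = Rz(yaw) Ry(pitch) Rx(roll)).
In Python, from cell import env gives the robot as it stands. The module is installed in compiled form; this text tells all that it offers.
- The arm moves only by the tool step_arm, never from a script. Its argument "rows" is a list of rows, each an object with "angular": the turn, a rotation vector about the tool's x, y, z in units of pi rad (1.0 is pi rad), a list of three; "slide": the shift along the tool's x, y, z in units of 500 mm (1.0 is 500 mm), a list of three; "jaw": the opening, from 0 (shut) to 1 (fully open). A call has 1 to 10 rows; each row shifts and turns the commanded pose from where the row before left it, along the tool's axes as they then stand; what a row does not reach is not made up. A row lasts 1/8 s, in which the tool goes at most 62.5 mm and 10.7 degrees, less where a joint would pass 70% of its speed; a pose out of reach is approached as far as the arm can. A call with a number of a shift or a turn outside -1 to 1 is refused whole. A call with a gripper value outside its range is refused whole. The fingers move at their own pace and stop on an object; "newtons" is the grip in N (left out, the last holds). Time passes only in rows, so rows that do not move let the fingers close. It gives the time, the measured TCP pose, the force, the opening and the grip force at its end, in the units of the state.
- env.get_obs(): the state, without advancing time (a new reading comes with each control period).
- env.read_camera(name): name is "side" or "top" or "wrist"; returns the picture (400x640x3 uint8, red, green, blue); there is no depth.
- env.camera_info(name): a dict with "fx", "fy", "cx", "cy" (pixels), "R" (3x3) and "t" (3): a world point X has camera coordinates R X + t. Camera axes: x right, y down, z forward; pixel columns grow to the right and rows downward; lengths in m; the calibration is good to about 2 mm. The wrist camera is an equidistant fisheye: a pixel r from the principal point sees the ray r / f radians off the axis. A picture is of the moment at which its call begins: read the wrist's pose just before it. camera_info takes no time and is no camera call; for the wrist camera it gives the pose at the moment of the call.
- env.sign_off(): hands the job in; it is judged then, once.
The state is a dict: "time_s": time; "qpos": joint angles; "joint_velocities": joint speeds; "effort": joint torques, N m; "tool_pos": TCP position; "tool_rot": TCP orientation; "force": force on the tool from outside, world axes, zero at the start; "wrist_torque": the same for the moment, N m; "grip_width": finger opening in m; "grasp_force": force on a finger pad.
Only numpy, scipy, OpenCV 4.12 (cv2) and the standard library are available. Lean on these libraries where they do the work, as an engineer would, in place of code of your own. Each camera call takes 0.05 s, during which the arm holds its last target. There are 200 camera calls.

## Working session

There is one attempt and no reset: what is moved stays moved. The work goes in short steps, Python scripts to look and compute and a tool call to move; the robot and the scene stay as the last step left them, time stands still between calls to the robot, and variables do not carry over. Pictures are saved under pics/ and viewed, at most 14 in all, crops included, and the job is handed in when it is done.

Besides the shell and the picture viewer there is one more tool, called after "Request:" as a command line: name --argument value ..., lists and objects as JSON in quotes. step_arm: Moves the arm, as the interface text tells. Shifts and turns lie within -1 to 1; 1 stands for 500 mm of shift or pi rad of turn. Its arguments: {"type":"object","properties":{"rows":{"type":"array"},"newtons":{"type":"number"}},"required":["rows"]}

```bash
mkdir -p pics
python3 - <<'E'
from cell import env
import cv2
for n in("top","side"):
    cv2.imwrite(f"pics/{n}0.png",env.read_camera(n)[:,:,::-1]); print(n,env.camera_info(n))
print(env.camera_info("wrist")); print(env.get_obs())
E
```

```text
top {'fx': 512.1475273155421, 'fy': 512.1475273155421, 'cx': 324.7286765751118, 'cy': 195.22034087712254, 'R': array([[ 0.01895505, -0.99981751,  0.00237608],
       [-0.97712687, -0.01902822, -0.21180415],
       [ 0.21181071,  0.00169302, -0.97730924]]), 't': array([0.00430719, 0.53682142, 1.09547958])}
side {'fx': 424.13814738398554, 'fy': 424.13814738398554, 'cx': 324.6401570243445, 'cy': 198.58524367789823, 'R': array([[ 0.94967248, -0.31305362, -0.01093641],
       [-0.18484058, -0.53185778, -0.8264147 ],
       [ 0.2528955 ,  0.78684479, -0.56295571]]), 't': array([-0.47543276,  0.22710901,  0.86420476])}
{'fx': 309.70691628693146, 'fy': 309.70691628693146, 'cx': 321.76448756315546, 'cy': 194.8533322427474, 'R': array([[ 0.35303593,  0.9356085 , -0.00154031],
       [ 0.89994839, -0.33912908,  0.27401526],
       [ 0.25584864, -0.09812343, -0.96172411]]), 't': array([-0.6493714 , -0.03384626,  0.38998358])}
{'time_s': 0.1, 'qpos': array([-68.52109262,  18.43517947,  -4.01472865,  83.1674754 ,
         1.2958092 ,  78.54108741,  -3.26151737]), 'joint_velocities': array([ 0.02449185, -0.14010258,  0.0753874 , -0.13130594,  0.06038284,
        0.00760831, -0.13545726]), 'effort': array([ 9.67868345e-05, -4.92569554e+01, -4.05813698e-01, -3.13399601e+01,
       -6.42609852e-02,  3.95204220e-02,  7.54965208e-05]), 'tool_pos': array([0.22933652, 0.60767101, 0.22157045]), 'tool_rot': array([-1.79901531e+02,  6.49454426e-03,  1.59328565e+02]), 'force': array([ 0.03873536, -0.52564429,  1.20528937]), 'wrist_torque': array([ 0.03405141, -0.02156457, -0.00402215]), 'grasp_force': 0.0, 'grip_width': 0.0869276492672069}
```

View pics/top0.png

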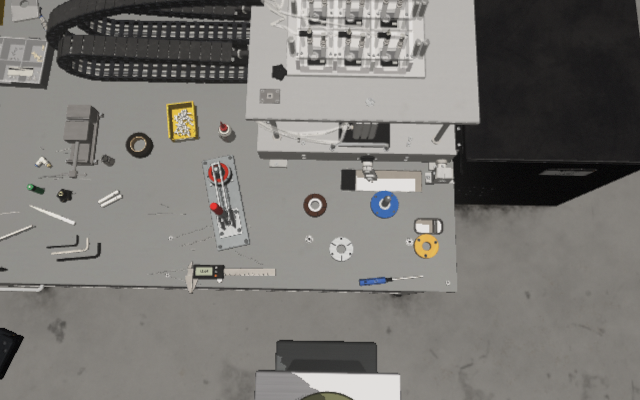

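View pics/side0.png

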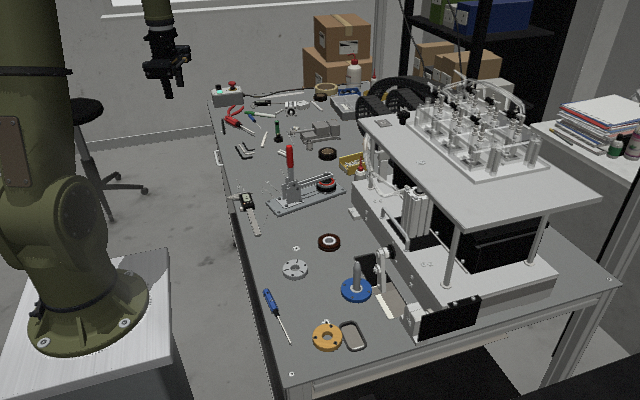

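The top view shows the clamp at (225,200) with its grip at (214,208), friction disc (315,205), armature (341,249), stand (385,204), flange (427,246), calliper (230,272) and oiler (224,128). The dark ring at (139,145) is a decoy. Next I measure centres with colour masks.

```bash
cat > h.py <<'E'
from cell import env
import cv2, numpy as np
def ray(n,uv,ci=None):
    c=ci or env.camera_info(n); d=np.array([(uv[0]-c['cx'])/c['fx'],(uv[1]-c['cy'])/c['fy']])
    if n=="wrist":
        r=np.hypot(*d); v=np.r_[d/r*np.sin(r),np.cos(r)] if r>0 else np.array([0,0,1.])
    else: v=np.r_[d,1]
    R=c['R']; return -R.T@c['t'], R.T@v
def plane(n,uv,z,ci=None):
    o,d=ray(n,uv,ci); return o+d*(z-o[2])/d[2]
def proj(n,X):
    c=env.camera_info(n); p=c['R']@np.array(X)+c['t']; return np.array([c['fx']*p[0]/p[2]+c['cx'],c['fy']*p[1]/p[2]+c['cy']])
def blobs(img,lo,hi,box,amin=15):
    hsv=cv2.cvtColor(img,cv2.COLOR_RGB2HSV); m=cv2.inRange(hsv,lo,hi); k=np.zeros_like(m); x0,y0,x1,y1=box; k[y0:y1,x0:x1]=m[y0:y1,x0:x1]
    cs,_=cv2.findContours(k,cv2.RETR_EXTERNAL,cv2.CHAIN_APPROX_NONE)
    return [c[:,0,:] for c in sorted(cs,key=cv2.contourArea,reverse=True) if cv2.contourArea(c)>amin]
E
python3 - <<'E'
from h import *
t=cv2.imread("pics/top0.png")[:,:,::-1].copy(); s=cv2.imread("pics/side0.png")[:,:,::-1].copy()
def circ(n,img,lo,hi,box,z,nm):
    for c in blobs(img,lo,hi,box)[:2]:
        h=cv2.convexHull(c)[:,0,:]
        P=np.array([plane(n,p,z)[:2] for p in h]).astype(np.float32); (a,r)=cv2.minEnclosingCircle(P)
        print(nm,n,len(c),np.round(c.mean(0),1),np.round(a,4),"r",round(r,4))
circ("top",t,(15,120,100),(30,255,255),(405,230,445,262),.012,"flange")
circ("side",s,(12,100,80),(32,255,255),(305,315,350,355),.012,"flange")
circ("top",t,(100,120,60),(125,255,255),(365,185,402,222),.010,"stand")
circ("side",s,(100,120,50),(125,255,255),(335,265,378,305),.010,"stand")
circ("top",t,(0,0,0),(179,255,90),(298,190,332,220),.014,"friction")
circ("side",s,(0,0,0),(179,255,90),(312,230,345,255),.014,"friction")
circ("top",t,(0,0,155),(179,60,255),(325,234,357,264),.012,"armature")
circ("side",s,(0,0,150),(179,60,255),(278,254,312,284),.012,"armature")
circ("top",t,(0,150,80),(8,255,255),(200,155,240,190),.036,"potting")
circ("top",t,(0,150,80),(8,255,255),(200,192,226,220),.179,"grip")
g=blobs(s,(0,150,80),(8,255,255),(275,140,300,172))[0]; print("side grip",g.min(0),g.max(0))
x=cv2.resize(t[130:285,180:450],None,fx=2.9,fy=2.9,interpolation=cv2.INTER_CUBIC)
y=cv2.resize(s[140:220,260:360],None,fx=6,fy=6,interpolation=cv2.INTER_CUBIC)
cv2.imwrite("pics/tc.png",x[:,:,::-1]);cv2.imwrite("pics/sc.png",y[:,:,::-1])
E
```

```text
flange top 78 [426.6 246. ] [ 0.4327 -0.2201] r 0.0281
flange side 96 [326.1 336.6] [ 0.4318 -0.2251] r 0.0318
stand top 86 [383.7 203.1] [ 0.529 -0.124] r 0.0322
stand side 106 [356.  289.9] [ 0.5275 -0.1302] r 0.0357
friction top 63 [314.8 204.9] [0.5224 0.0377] r 0.0273
friction side 60 [328.5 242.4] [0.5228 0.0293] r 0.0344
armature top 90 [341.  249.4] [ 0.4236 -0.0252] r 0.0289
armature side 91 [294.4 267.4] [ 0.4215 -0.0253] r 0.0272
potting top 32 [224.7 171. ] [0.593  0.2525] r 0.0185
potting top 27 [210.5 173.7] [0.5877 0.2776] r 0.0162
grip top 21 [214.1 206.7] [0.4819 0.2351] r 0.0093
side grip [286 145] [292 167]
```

View pics/tc.png

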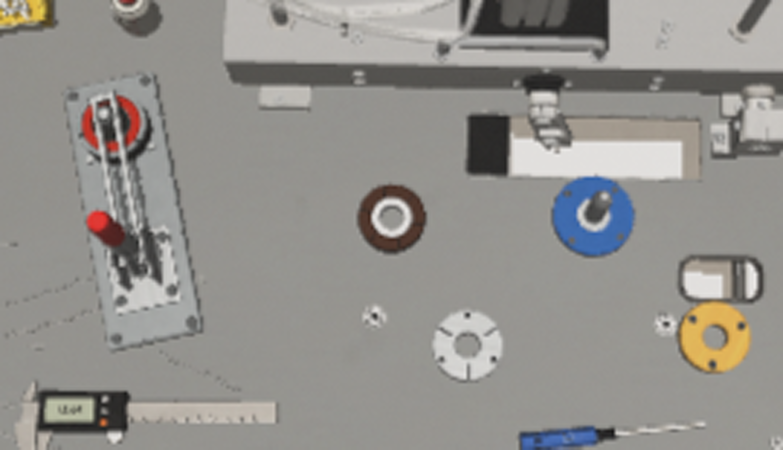

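View pics/sc.png

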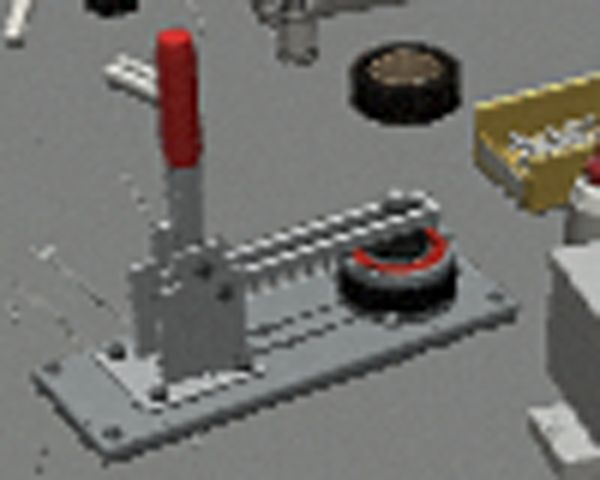

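The crops show the clamp's +x end (handle) toward the robot, its plate corners at crop pixels (65,92), (153,72), (203,330) and (112,351), and the potting ring under the arm. Now the clamp pose.

Run:
```python
from h import *
t=cv2.imread("pics/top0.png")[:,:,::-1].copy(); s=cv2.imread("pics/side0.png")[:,:,::-1].copy()
C=np.array([plane("top",np.array(p)/2.9+[180,130],.01)[:2] for p in [(65,92),(153,72),(203,330),(112,351)]])
print(C.round(4), "sides",[round(np.linalg.norm(C[i]-C[(i+1)%4]),4) for i in range(4)])
c=C.mean(0); v=(C[2]+C[3]-C[0]-C[1]); print("centre",c.round(4),"yaw",np.degrees(np.arctan2(v[1],v[0])))
u=v/np.linalg.norm(v); print("nest",c-.065*u,"grip",c+.044*u)
b=np.vstack(blobs(t,(0,150,80),(8,255,255),(200,155,240,190),5)); P=np.array([plane("top",p,.036)[:2] for p in b]).astype(np.float32)
print("potting",cv2.minEnclosingCircle(P))
# grip by two views: top end cap centre z=.179
print("grip side top",plane("side",(288.9,146.5),.179),"top cap top view",plane("top",(213.5,207),.179))
print("oiler base", plane("side",(360,180),0), "oiler top", plane("top",(224,126),.105))
print("proj check magnet side",proj("side",(*(c-.065*u),.036)))
```

```text
[[0.6228 0.3071]
 [0.6413 0.236 ]
 [0.4294 0.1842]
 [0.4114 0.2553]] sides [np.float64(0.0735), np.float64(0.2181), np.float64(0.0733), np.float64(0.2177)]
centre [0.5262 0.2456] yaw -166.24826707897714
nest [0.58934032 0.26109447] grip [0.48346482 0.2351835 ]
potting ((0.5911345481872559, 0.26305654644966125), 0.022562704980373383)
grip side top [0.48300547 0.22667016 0.179     ] top cap top view [0.48190902 0.23608943 0.179     ]
oiler base [0.70621823 0.28603069 0.        ] oiler top [0.67922174 0.24112632 0.105     ]
proj check magnet side [325.38948257 180.73343944]
```

```bash
cat >> h.py <<'E'
from scipy.spatial.transform import Rotation as Ro
def go(x,y,z,yaw=None):
    o=env.get_obs(); R=Ro.from_euler('xyz',o['tool_rot'],degrees=True)
    if yaw is not None:
        T=Ro.from_euler('xyz',[180,0,yaw],degrees=True); print("turn",((R.inv()*T).as_rotvec()/np.pi).round(4)); R=T
    d=R.inv().apply(np.array([x,y,z])-o['tool_pos'])/.5; print("slide",d.round(4),"norm",np.linalg.norm(d).round(3))
def st():
    o=env.get_obs(); print(round(o['time_s'],2),o['tool_pos'].round(4),o['tool_rot'].round(2),"F",o['force'].round(1),"w",round(o['grip_width'],4),"g",round(o['grasp_force'],1),"q",o['qpos'].round(0))
E
python3 -c "
from h import *
st();go(.483,.2355,.2215,193.8)"
```

```text
0.1 [0.2293 0.6077 0.2216] [-1.7990e+02  1.0000e-02  1.5933e+02] F [ 0.  -0.5  1.2] w 0.0869 g 0.0 q [-69.  18.  -4.  83.   1.  79.  -3.]
turn [-5.000e-04 -1.000e-04 -1.915e-01]
slide [-3.151e-01 -8.439e-01  1.000e-04] norm 0.901
```

Request:
step_arm --rows '[{"angular":[0,0,-0.048],"slide":[0,0,0],"jaw":0.5},{"angular":[0,0,-0.048],"slide":[0,0,0],"jaw":0.5},{"angular":[0,0,-0.048],"slide":[0,0,0],"jaw":0.5},{"angular":[0,0,-0.048],"slide":[0,0,0],"jaw":0.5}]'

```text
time_s: 0.6
tool_pos: [0.2294, 0.6078, 0.2219]
tool_rot: [-179.9, -0.0, -165.8]
force: [1.2, 0.1, -0.1]
grip_width: 0.0547
grasp_force: 0.0
```

Request:
step_arm --rows '[{"angular":[0,0,0],"slide":[-0.035,-0.0938,0],"jaw":0.5},{"angular":[0,0,0],"slide":[-0.035,-0.0938,0],"jaw":0.5},{"angular":[0,0,0],"slide":[-0.035,-0.0938,0],"jaw":0.5},{"angular":[0,0,0],"slide":[-0.035,-0.0938,0],"jaw":0.5},{"angular":[0,0,0],"slide":[-0.035,-0.0938,0],"jaw":0.5},{"angular":[0,0,0],"slide":[-0.035,-0.0938,0],"jaw":0.5},{"angular":[0,0,0],"slide":[-0.035,-0.0938,0],"jaw":0.5},{"angular":[0,0,0],"slide":[-0.035,-0.0938,0],"jaw":0.5},{"angular":[0,0,0],"slide":[-0.035,-0.0938,0],"jaw":0.5},{"angular":[0,0,0],"slide":[0,0,0],"jaw":0.5}]'

```text
time_s: 1.85
tool_pos: [0.4861, 0.2311, 0.2223]
tool_rot: [-179.9, 0.0, -166.6]
force: [-0.2, 0.2, 0.8]
grip_width: 0.0438
grasp_force: 0.0
```

```bash
python3 -c "
from h import *
st();go(.483,.2355,.130,193.8)
ci=env.camera_info('wrist');w=env.read_camera('wrist');cv2.imwrite('pics/w1.png',w[:,:,::-1])
for b in blobs(w,(0,150,60),(8,255,255),(0,0,640,400),30)[:4]: print(len(b),b.min(0),b.max(0),b.mean(0))"
```

```text
1.85 [0.4861 0.2311 0.2223] [-179.88    0.   -166.61] F [-0.2  0.2  0.8] w 0.0438 g 0.0 q [-37.   5.   9.  99.  -1.  76.  76.]
turn [-0.0007  0.     -0.0023]
slide [0.0039 0.0101 0.1845] norm 0.185
48 [321 208] [339 224] [330.27083333 215.5625    ]
33 [309 246] [318 259] [313.57575758 253.15151515]
31 [336 246] [344 259] [340.22580645 252.77419355]
```

View pics/w1.png

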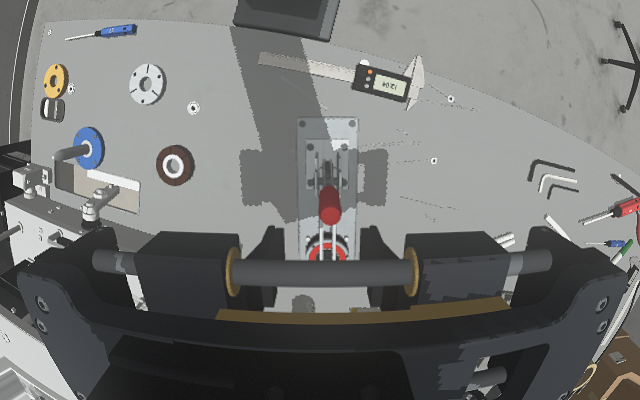

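The wrist view shows the grip cap at (330,214) between the fingers, with the stand (90,148), armature (147,84), friction disc (174,165) and flange (56,81) also visible. I cross-check the positions against the top view.

Run:
```python
from h import *
w=cv2.imread("pics/w1.png")[:,:,::-1].copy()
print("cap",plane("wrist",(330,215),.179))
def circ(lo,hi,box,z,nm):
    for c in blobs(w,lo,hi,box)[:1]:
        h=cv2.convexHull(c)[:,0,:]
        P=np.array([plane("wrist",p,z)[:2] for p in h]).astype(np.float32); a,r=cv2.minEnclosingCircle(P); print(nm,c.mean(0).round(1),np.round(a,4),round(r,4))
circ((15,120,100),(30,255,255),(40,60,72,100),.012,"flange")
circ((100,120,60),(125,255,255),(70,120,110,175),.010,"stand")
circ((0,50,0),(15,255,110),(150,140,198,190),.014,"friction")
circ((0,0,150),(179,60,255),(125,60,170,107),.012,"armature")
```

```text
cap [0.48195563 0.23918309 0.179     ]
flange [53.3 80.8] [ 0.4326 -0.2153] 0.0277
stand [ 87.1 147.1] [ 0.5283 -0.1201] 0.0321
friction [181.7 164.8] [0.5215 0.0439] 0.0262
armature [147.  83.] [ 0.4194 -0.0208] 0.0507
```

Request:
step_arm --rows '[{"angular":[0,0,-0.002],"slide":[0.004,0.012,0],"jaw":0.5},{"angular":[0,0,0],"slide":[0,0,0.06],"jaw":0.5},{"angular":[0,0,0],"slide":[0,0,0.06],"jaw":0.5},{"angular":[0,0,0],"slide":[0,0,0.064],"jaw":0.5},{"angular":[0,0,0],"slide":[0,0,0],"jaw":0.1},{"angular":[0,0,0],"slide":[0,0,0],"jaw":0.1},{"angular":[0,0,0],"slide":[0,0,0],"jaw":0.1},{"angular":[0,0,0],"slide":[0,0,0],"jaw":0.1}]' --newtons 15

```text
time_s: 2.9
tool_pos: [0.4819, 0.2362, 0.1314]
tool_rot: [-179.6, -0.0, -166.0]
force: [0.9, -11.0, -0.4]
grip_width: 0.0176
grasp_force: 15.0
```

Run:
```python
from h import *
st()
o=np.array([44,67.]);th=np.linspace(0,1.22,11)
P=np.c_[82*np.sin(th),-82*np.cos(th)]; print((np.diff(P,axis=0)/500).round(4))
cv2.imwrite("pics/s2.png",cv2.resize(env.read_camera("side")[120:220,240:380,::-1],None,fx=5,fy=5))
```

```text
2.9 [0.4819 0.2362 0.1314] [-1.7962e+02 -3.0000e-02 -1.6596e+02] F [  0.9 -11.   -0.4] w 0.0176 g 15.0 q [-37.   8.   9. 106.  -1.  66.  76.]
[[0.02   0.0012]
 [0.0197 0.0036]
 [0.0191 0.006 ]
 [0.0182 0.0083]
 [0.0171 0.0104]
 [0.0157 0.0124]
 [0.014  0.0142]
 [0.0122 0.0158]
 [0.0102 0.0172]
 [0.008  0.0183]]
```

View pics/s2.png

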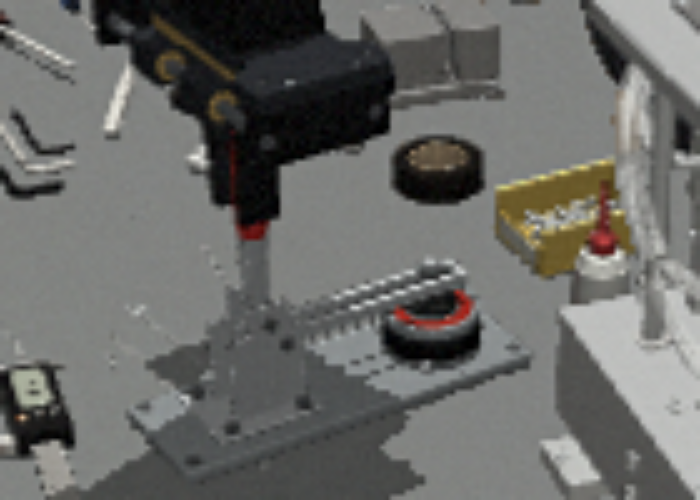

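The grip is held between the fingers. I swing the handle back along the arc.

Request:
step_arm --rows '[{"angular":[0,0,0],"slide":[0.01,-0.003,0.0003],"jaw":0.1},{"angular":[0,0,0],"slide":[0.01,0,0.0009],"jaw":0.1},{"angular":[0,0,0],"slide":[0.01,0,0.0015],"jaw":0.1},{"angular":[0,0,0],"slide":[0.0097,0,0.002],"jaw":0.1},{"angular":[0,0,0],"slide":[0.0191,0,0.006],"jaw":0.1},{"angular":[0,0,0],"slide":[0.0182,0,0.0083],"jaw":0.1}]'

```text
time_s: 3.7
tool_pos: [0.4483, 0.2281, 0.1251]
tool_rot: [-179.8, 0.5, -165.9]
force: [3.6, -10.1, 10.1]
grip_width: 0.0173
grasp_force: 15.0
```

Request:
step_arm --rows '[{"angular":[0,0,0],"slide":[0.0171,-0.002,0.0104],"jaw":0.1},{"angular":[0,0,0],"slide":[0.0157,0,0.0124],"jaw":0.1},{"angular":[0,0,0],"slide":[0.014,0,0.0142],"jaw":0.1},{"angular":[0,0,0],"slide":[0.0122,0,0.0158],"jaw":0.1},{"angular":[0,0,0],"slide":[0.0102,0,0.0172],"jaw":0.1},{"angular":[0,0,0],"slide":[0.008,0,0.0183],"jaw":0.1},{"angular":[0,0,0],"slide":[0.002,0,0.004],"jaw":0.1},{"angular":[0,0,0],"slide":[0,0,0],"jaw":0.1}]'

```text
time_s: 4.7
tool_pos: [0.4038, 0.2172, 0.076]
tool_rot: [-179.8, -0.3, -165.8]
force: [-6.1, -9.5, 7.0]
grip_width: 0.0175
grasp_force: 15.0
```

Run:
```python
from h import *
st()
cv2.imwrite("pics/s3.png",cv2.resize(env.read_camera("side")[120:220,240:380,::-1],None,fx=5,fy=5))
```

```text
4.7 [0.4038 0.2172 0.076 ] [-179.83   -0.26 -165.81] F [-6.1 -9.5  7. ] w 0.0175 g 15.0 q [-39.   3.   7. 119.  -0.  58.  73.]
```

View pics/s3.png

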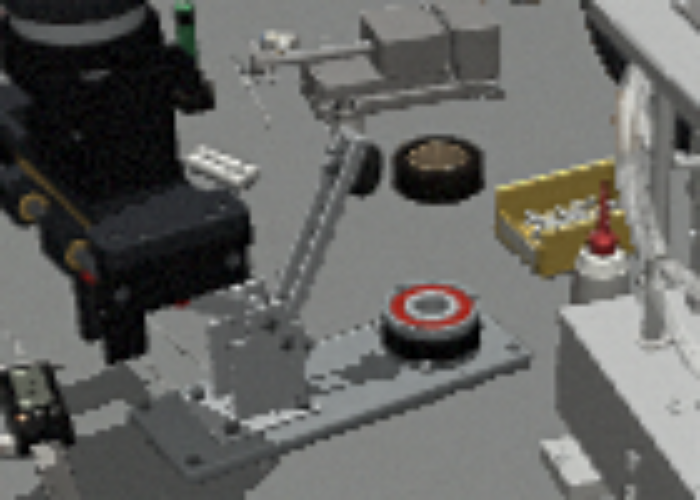

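Run:
```python
from h import *
c=np.array([.5262,.2456]);u=np.array([-.971,-.238])
for x,z in [(35,172),(35,75),(20,165),(0,160),(-20,150),(120,97),(44,67),(44+104,108)]:
    p=c+u*x/1000; print(x,z,((proj("side",(*p,z/1000))-[240,120])*5).round())
```

```text
35 172 [258. 133.]
35 75 [268. 296.]
20 165 [284. 138.]
0 160 [318. 137.]
-20 150 [352. 144.]
120 97 [119. 306.]
44 67 [254. 313.]
148 108 [ 67. 304.]
```

The arm's tip still appears about 50 mm short of upright, at x≈-20, so the handle isn't right back. I push it further down.

Request:
step_arm --rows '[{"angular":[0,0,0],"slide":[0.001,-0.003,0.008],"jaw":0.1},{"angular":[0,0,0],"slide":[0.001,0,0.008],"jaw":0.1},{"angular":[0,0,0],"slide":[0.0,0,0.008],"jaw":0.1},{"angular":[0,0,0],"slide":[0,0,0],"jaw":0.1}]'

```text
time_s: 5.25
tool_pos: [0.4005, 0.2164, 0.0631]
tool_rot: [-179.9, -0.5, -165.7]
force: [-12.0, -6.1, 6.4]
grip_width: 0.0173
grasp_force: 15.0
```

Run:
```python
from h import *
st()
cv2.imwrite("pics/s4.png",cv2.resize(env.read_camera("side")[120:220,240:380,::-1],None,fx=5,fy=5))
```

```text
5.25 [0.4005 0.2164 0.0631] [-179.89   -0.54 -165.75] F [-12.   -6.1   6.4] w 0.0173 g 15.0 q [-39.   4.   7. 120.  -1.  57.  73.]
```

View pics/s4.png

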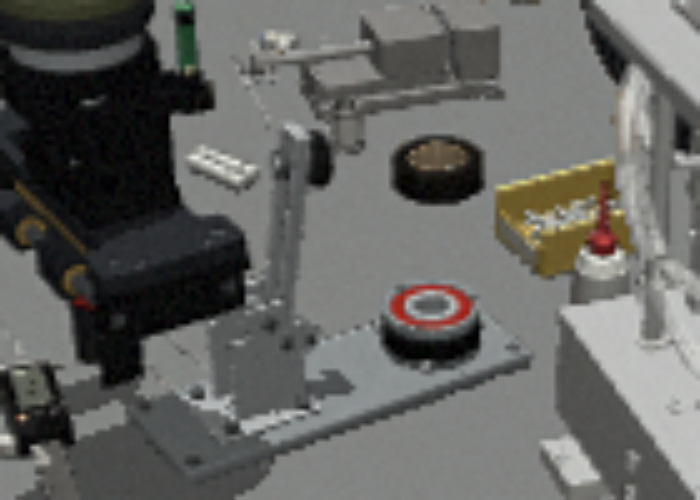

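The arm is nearly upright (tip at (295,130)); a little more.

Request:
step_arm --rows '[{"angular":[0,0,0],"slide":[-0.004,-0.002,0.007],"jaw":0.1},{"angular":[0,0,0],"slide":[-0.004,0,0.007],"jaw":0.1},{"angular":[0,0,0],"slide":[0,0,0],"jaw":0.1}]'

```text
time_s: 5.68
tool_pos: [0.4026, 0.2169, 0.0554]
tool_rot: [-179.9, -0.7, -165.7]
force: [-14.8, -4.4, 5.4]
grip_width: 0.0175
grasp_force: 15.0
```

Run:
```python
from h import *
st()
s=env.read_camera("side")
hsv=cv2.cvtColor(s,cv2.COLOR_RGB2HSV)[120:220,240:380]
cv2.imwrite("pics/s5.png",cv2.resize(s[135:195,250:330,::-1],None,fx=4,fy=4))
```

```text
5.67 [0.4026 0.2169 0.0554] [-179.93   -0.74 -165.71] F [-14.8  -4.4   5.4] w 0.0175 g 15.0 q [-38.   5.   7. 120.  -1.  56.  73.]
```

View pics/s5.png

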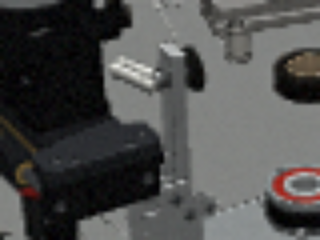

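The arm is upright, with its tip at its fully-open place. I release and lift clear.

Request:
step_arm --rows '[{"angular":[0,0,0],"slide":[0,0,0],"jaw":0.5},{"angular":[0,0,0],"slide":[0,0,0],"jaw":0.5},{"angular":[0,0,0],"slide":[0,0,0],"jaw":0.5},{"angular":[0,0,0],"slide":[0,0,-0.05],"jaw":0.5},{"angular":[0,0,0],"slide":[0,0,-0.1],"jaw":0.8},{"angular":[0,0,0],"slide":[0,0,-0.1],"jaw":1},{"angular":[0,0,0],"slide":[0,0,-0.1],"jaw":1},{"angular":[0,0,0],"slide":[0,0,0],"jaw":1}]'

```text
time_s: 6.72
tool_pos: [0.4114, 0.2198, 0.2359]
tool_rot: [179.8, 0.5, -165.8]
force: [-0.6, 0.7, -0.0]
grip_width: 0.0755
grasp_force: 0.0
```

Run:
```python
from h import *
st(); go(.590,.262,.22,193.8)
t=env.read_camera("top")
b=blobs(t,(0,150,80),(8,255,255),(200,150,245,195),5)
for c in b: 
  P=np.array([plane("top",p,.036)[:2] for p in c]).astype(np.float32);print(cv2.minEnclosingCircle(P),len(c))
```

```text
6.72 [0.4114 0.2198 0.2359] [ 179.8     0.53 -165.77] F [-0.6  0.7 -0. ] w 0.0755 g 0.0 q [-39.  -5.   7. 108.   1.  77.  72.]
turn [0.0011 0.003  0.0024]
slide [-0.367  -0.0032  0.0317] norm 0.368
((0.5912342667579651, 0.2630649507045746), 0.02261986956000328) 53
```

Request:
step_arm --rows '[{"angular":[0.001,0.003,0.002],"slide":[0,0,0],"jaw":1},{"angular":[0,0,0],"slide":[-0.092,-0.001,0],"jaw":1},{"angular":[0,0,0],"slide":[-0.092,-0.001,0],"jaw":1},{"angular":[0,0,0],"slide":[-0.092,-0.001,0],"jaw":1},{"angular":[0,0,0],"slide":[-0.092,-0.001,0],"jaw":1},{"angular":[0,0,0],"slide":[0,0,0.08],"jaw":1},{"angular":[0,0,0],"slide":[0,0,0.08],"jaw":1},{"angular":[0,0,0],"slide":[0,0,0],"jaw":1}]'

```text
time_s: 7.78
tool_pos: [0.5839, 0.2585, 0.1435]
tool_rot: [-179.7, -1.1, -166.1]
force: [0.1, -0.6, 0.0]
grip_width: 0.0869
grasp_force: 0.0
```

Run:
```python
from h import *
st(); go(.591,.2625,.014,193.8)
ci=env.camera_info('wrist');w=env.read_camera("wrist"); cv2.imwrite("pics/w2.png",w[:,:,::-1])
for c in blobs(w,(0,150,60),(8,255,255),(0,0,640,400),30)[:3]:
  P=np.array([plane("wrist",p,.036,ci)[:2] for p in c]).astype(np.float32);print(cv2.minEnclosingCircle(P),len(c),c.mean(0))
```

```text
7.78 [0.5839 0.2585 0.1435] [-179.66   -1.14 -166.12] F [ 0.1 -0.6  0. ] w 0.0869 g 0.0 q [-35.  21.  11.  90.  -4.  71.  80.]
turn [-0.0019 -0.0064  0.0004]
slide [-0.0157  0.0044  0.2591] norm 0.26
((0.4166485369205475, 0.22061274945735931), 0.011470089666545391) 70 [326.28571429   6.3       ]
((0.5929569602012634, 0.2578711211681366), 0.020047133788466454) 157 [314.00636943 209.08917197]
```

View pics/w2.png

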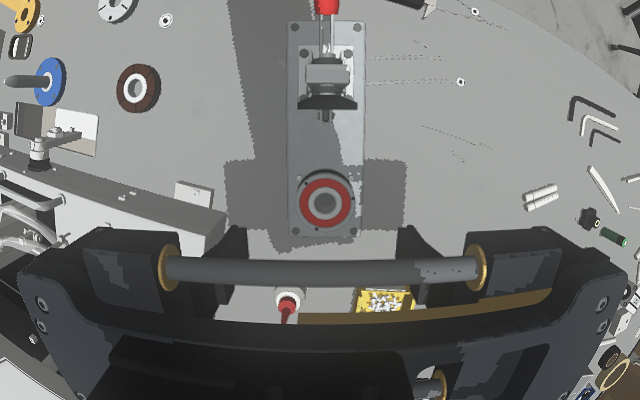

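Run:
```python
from h import *
print(plane("wrist",(325,201.5),.036))
env.read_camera("top");env.read_camera("top");env.read_camera("top");env.read_camera("top");env.read_camera("top")
st(); go(.591,.262,.014,193.8)
```

```text
[0.59292304 0.26342518 0.036     ]
8.07 [0.5882 0.2605 0.1513] [-179.87   -0.35 -166.11] F [0.2 0.2 0.2] w 0.0872 g 0.0 q [-35.  20.  11.  89.  -4.  71.  80.]
turn [-0.0007 -0.002   0.0005]
slide [-0.0062  0.0016  0.2746] norm 0.275
```

Request:
step_arm --rows '[{"angular":[0,-0.002,0],"slide":[-0.007,0.003,0],"jaw":1},{"angular":[0,0,0],"slide":[0,0,0.07],"jaw":1},{"angular":[0,0,0],"slide":[0,0,0.07],"jaw":1},{"angular":[0,0,0],"slide":[0,0,0.06],"jaw":1},{"angular":[0,0,0],"slide":[0,0,0.04],"jaw":1},{"angular":[0,0,0],"slide":[0,0,0],"jaw":1},{"angular":[0,0,0],"slide":[0,0,0],"jaw":1},{"angular":[0,0,0],"slide":[0,0,0],"jaw":1},{"angular":[0,0,0],"slide":[0,0,0],"jaw":1}]'

```text
time_s: 9.2
tool_pos: [0.5906, 0.2622, 0.0302]
tool_rot: [-179.8, -0.1, -166.1]
force: [0.2, -0.3, -0.3]
grip_width: 0.0873
grasp_force: 0.0
```

Run:
```python
from h import *
st(); go(.5915,.263,.014,193.8)
```

```text
9.2 [0.5906 0.2622 0.0302] [-1.7985e+02 -8.0000e-02 -1.6611e+02] F [ 0.2 -0.3 -0.3] w 0.0873 g 0.0 q [-34.  27.  10.  95.  -5.  58.  81.]
turn [-0.0009 -0.0004  0.0005]
slide [-0.0022  0.0012  0.0325] norm 0.033
```

Final descent, then close.

Request:
step_arm --rows '[{"angular":[0,0,0],"slide":[-0.002,0.001,0.016],"jaw":1},{"angular":[0,0,0],"slide":[0,0,0.016],"jaw":1},{"angular":[0,0,0],"slide":[0,0,0],"jaw":0.8},{"angular":[0,0,0],"slide":[0,0,0],"jaw":0.5},{"angular":[0,0,0],"slide":[0,0,0],"jaw":0.5},{"angular":[0,0,0],"slide":[0,0,0],"jaw":0.5},{"angular":[0,0,0],"slide":[0,0,0],"jaw":0.5},{"angular":[0,0,0],"slide":[0,0,0],"jaw":0.5}]' --newtons 30

```text
time_s: 10.2
tool_pos: [0.591, 0.2626, 0.0134]
tool_rot: [-179.8, -0.1, -166.1]
force: [-0.1, -0.2, 1.5]
grip_width: 0.0554
grasp_force: 30.0
```

Run:
```python
from h import *
st()
```

```text
10.2 [0.591  0.2626 0.0134] [-1.7983e+02 -1.5000e-01 -1.6611e+02] F [-0.1 -0.2  1.5] w 0.0554 g 30.0 q [-34.  28.  10.  96.  -5.  57.  81.]
```

Run:
```python
from h import *
def tri(a,b):
    o1,d1=ray("top",a);o2,d2=ray("side",b)
    s=np.linalg.lstsq(np.c_[d1,-d2],o2-o1,rcond=None)[0]; p,q=o1+d1*s[0],o2+d2*s[1]; return ((p+q)/2).round(3),np.linalg.norm(p-q).round(3)
print(tri((367,160),(385,250)),tri((368,175),(385,262)))
for z in(0,.05,.1): print(z,plane("top",(368,182),z).round(3),plane("top",(455,155),z).round(3),plane("side",(412,310),z).round(3))
t=env.read_camera("top");s=env.read_camera("side")
a=cv2.resize(t[140:260,330:470],None,fx=2.8,fy=2.8);b=cv2.resize(s[230:350,310:450],None,fx=2.8,fy=2.8)
cv2.imwrite("pics/st.png",np.hstack([a,b])[:,:,::-1])
```

```text
(array([ 0.618, -0.08 ,  0.053]), np.float64(0.008)) (array([ 0.603, -0.088,  0.025]), np.float64(0.018))
0 [ 0.583 -0.088  0.   ] [ 0.654 -0.297  0.   ] [ 0.617 -0.21   0.   ]
0.05 [ 0.571 -0.083  0.05 ] [ 0.639 -0.284  0.05 ] [ 0.591 -0.247  0.05 ]
0.1 [ 0.559 -0.079  0.1  ] [ 0.624 -0.271  0.1  ] [ 0.566 -0.284  0.1  ]
```

View pics/st.png

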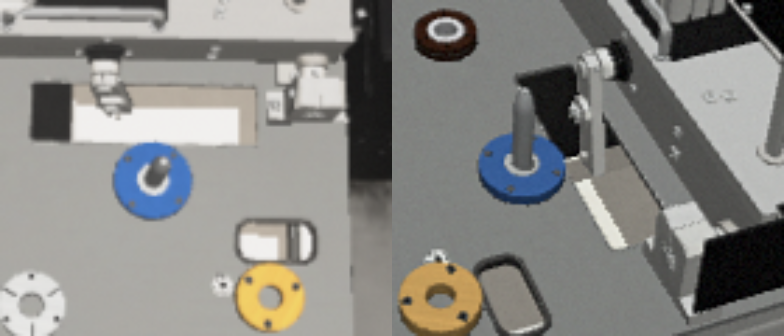

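The view shows the lever device beyond the stand, at x ≳ 0.58. With the tool's y along world y, the gripper body stays clear. Now I lift, turn and carry.

Request:
step_arm --rows '[{"angular":[0,0,0],"slide":[0,0,-0.03],"jaw":0.5},{"angular":[0,0,0],"slide":[0,0,-0.08],"jaw":0.5},{"angular":[0,0,0],"slide":[0,0,-0.09],"jaw":0.5},{"angular":[0,0,0],"slide":[0,0,-0.08],"jaw":0.5},{"angular":[0,0,0.039],"slide":[0,0,0],"jaw":0.5},{"angular":[0,0,0.039],"slide":[0,0,0],"jaw":0.5},{"angular":[0,0,0],"slide":[0,0,0],"jaw":0.5}]'

```text
time_s: 11.18
tool_pos: [0.5907, 0.263, 0.1535]
tool_rot: [-179.8, -0.1, 179.9]
force: [1.0, -0.2, -3.0]
grip_width: 0.0552
grasp_force: 30.0
```

Request:
step_arm --rows '[{"angular":[0,0,0],"slide":[0.014,-0.07,0],"jaw":0.5},{"angular":[0,0,0],"slide":[0.014,-0.09,0],"jaw":0.5},{"angular":[0,0,0],"slide":[0.014,-0.09,0],"jaw":0.5},{"angular":[0,0,0],"slide":[0.014,-0.09,0],"jaw":0.5},{"angular":[0,0,0],"slide":[0.014,-0.09,0],"jaw":0.5},{"angular":[0,0,0],"slide":[0.014,-0.09,0],"jaw":0.5},{"angular":[0,0,0],"slide":[0.014,-0.09,0],"jaw":0.5},{"angular":[0,0,0],"slide":[0.014,-0.09,0],"jaw":0.5},{"angular":[0,0,0],"slide":[0.014,-0.07,0],"jaw":0.5},{"angular":[0,0,0],"slide":[0,0,0],"jaw":0.5}]'

```text
time_s: 12.42
tool_pos: [0.5258, -0.126, 0.1552]
tool_rot: [-179.7, -0.1, 179.6]
force: [-0.1, -0.5, -2.4]
grip_width: 0.0553
grasp_force: 30.0
```

Run:
```python
from h import *
for i in range(8): env.read_camera("top")
st(); go(.5285,-.1225,.115,180)
w=env.read_camera("wrist"); cv2.imwrite("pics/w3.png",w[:,:,::-1])
ci=env.camera_info("wrist")
for c in blobs(w,(100,120,40),(125,255,255),(0,0,640,400),30)[:2]: print("blue",c.mean(0),c.min(0),c.max(0),plane("wrist",c.mean(0),.01,ci))
for c in blobs(w,(0,120,40),(10,255,255),(200,100,450,300),20)[:2]:
  P=np.array([plane("wrist",p,env.get_obs()['tool_pos'][2]+.0226,ci)[:2] for p in c]).astype(np.float32);print("pot",c.mean(0),cv2.minEnclosingCircle(P),len(c))
print(plane("top",(388.9,197.1),.084))
```

```text
12.82 [ 0.5273 -0.1208  0.1547] [-1.7979e+02 -1.4000e-01  1.7997e+02] F [ 1.   0.4 -3.1] w 0.0552 g 30.0 q [-14.   8.  26. 105.  -4.  68. 103.]
turn [-0.0012 -0.0008 -0.0002]
slide [-0.0024 -0.0035  0.0794] norm 0.08
blue [313.896 177.096] [287 154] [348 201] [ 0.52118236 -0.12952419  0.01      ]
blue [350.78947368   7.73684211] [329   3] [375  13] [ 0.34811271 -0.09274327  0.01      ]
pot [321.67099567 238.73160173] ((0.5255458950996399, -0.12109632790088654), 0.022701239213347435) 231
pot [321.74782609 290.6       ] ((0.5436327457427979, -0.12112277001142502), 0.015197434462606907) 115
[ 0.52941592 -0.12648054  0.084     ]
```

View pics/w3.png

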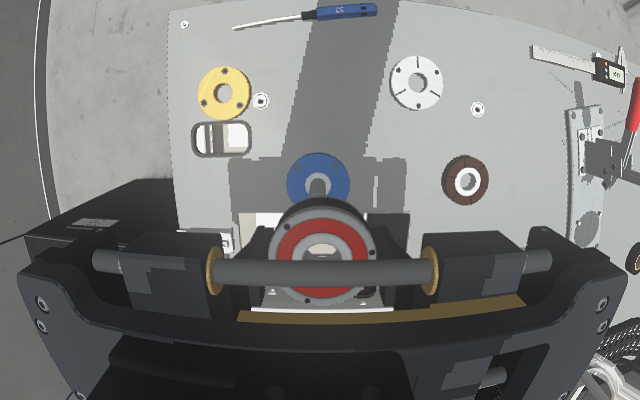

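Run:
```python
from h import *
w=cv2.imread("pics/w3.png")[:,:,::-1].copy()
c=blobs(w,(100,120,40),(125,255,255),(270,140,370,215),30)[0]
P=np.array([plane("wrist",p,.01)[:2] for p in c])
from scipy.optimize import least_squares
m=P[:,0]<.525
r=least_squares(lambda q:np.hypot(P[m,0]-q[0],P[m,1]-q[1])-.033,[.528,-.122],loss='soft_l1',f_scale=.001); print(r.x, np.abs(r.fun).mean(), P.min(0),P.max(0))
t=cv2.imread("pics/top0.png")[:,:,::-1].copy()
c=blobs(t,(100,120,60),(125,255,255),(365,185,402,222),30)[0]; P=np.array([plane("top",p,.01)[:2] for p in c])
r=least_squares(lambda q:np.hypot(P[:,0]-q[0],P[:,1]-q[1])-.033,[.528,-.122],loss='soft_l1',f_scale=.001); print(r.x, np.abs(r.fun).mean())
```

```text
[ 0.53316068 -0.12403042] 0.005077029043768888 [ 0.49752985 -0.15730567] [ 0.5465203  -0.09460493]
[ 0.52757158 -0.12486972] 0.0027196596351637932
```

Request:
step_arm --rows '[{"angular":[0,0,0],"slide":[-0.004,-0.008,0],"jaw":0.5},{"angular":[0,0,0],"slide":[0,0,0.05],"jaw":0.5},{"angular":[0,0,0],"slide":[0,0,0.05],"jaw":0.5},{"angular":[0,0,0],"slide":[0,0,0.01],"jaw":0.5},{"angular":[0,0,0],"slide":[0,0,0],"jaw":0.5},{"angular":[0,0,0],"slide":[0,0,0],"jaw":0.5},{"angular":[0,0,0],"slide":[0,0,0],"jaw":0.5}]'

```text
time_s: 13.75
tool_pos: [0.5296, -0.1261, 0.1008]
tool_rot: [-179.8, -0.0, 179.9]
force: [-0.8, 1.0, -2.6]
grip_width: 0.055
grasp_force: 30.0
```

Run:
```python
from h import *
st(); go(.5295,-.125,.013,180)
```

```text
13.75 [ 0.5296 -0.1261  0.1008] [-1.7978e+02 -3.0000e-02  1.7985e+02] F [-0.8  1.  -2.6] w 0.055 g 30.0 q [-13.  12.  26. 108.  -5.  62. 105.]
turn [-0.0012 -0.0002 -0.0008]
slide [0.0003 0.0022 0.1755] norm 0.176
```

Request:
step_arm --rows '[{"angular":[0,0,0],"slide":[0,0,0.015],"jaw":0.5},{"angular":[0,0,0],"slide":[0,0,0.015],"jaw":0.5},{"angular":[0,0,0],"slide":[0,0,0.01],"jaw":0.5},{"angular":[0,0,0],"slide":[0,0,0],"jaw":0.5},{"angular":[0,0,0],"slide":[0,0,0],"jaw":0.5}]'

```text
time_s: 14.38
tool_pos: [0.529, -0.1261, 0.0798]
tool_rot: [-179.8, -0.1, 179.8]
force: [0.7, -1.1, -3.4]
grip_width: 0.0554
grasp_force: 30.0
```

Request:
step_arm --rows '[{"angular":[0,0,0],"slide":[0,0.001,0.015],"jaw":0.5},{"angular":[0,0,0],"slide":[0,0,0.015],"jaw":0.5},{"angular":[0,0,0],"slide":[0,0,0.01],"jaw":0.5},{"angular":[0,0,0],"slide":[0,0,0],"jaw":0.5},{"angular":[0,0,0],"slide":[0,0,0],"jaw":0.5}]'

```text
time_s: 15.0
tool_pos: [0.529, -0.1257, 0.0598]
tool_rot: [-179.8, -0.1, 179.8]
force: [-1.3, -0.1, -1.7]
grip_width: 0.0551
grasp_force: 30.0
```

Request:
step_arm --rows '[{"angular":[0,0,0],"slide":[0,0,0.025],"jaw":0.5},{"angular":[0,0,0],"slide":[0,0,0.025],"jaw":0.5},{"angular":[0,0,0],"slide":[0,0,0.025],"jaw":0.5},{"angular":[0,0,0],"slide":[0,0,0.0145],"jaw":0.5},{"angular":[0,0,0],"slide":[0,0,0],"jaw":0.5},{"angular":[0,0,0],"slide":[0,0,0],"jaw":0.5},{"angular":[0,0,0],"slide":[0,0,0],"jaw":0.5}]'

```text
time_s: 15.88
tool_pos: [0.529, -0.1258, 0.0153]
tool_rot: [-179.8, -0.1, 179.8]
force: [-0.1, 0.2, -2.0]
grip_width: 0.055
grasp_force: 30.0
```

Request:
step_arm --rows '[{"angular":[0,0,0],"slide":[0,0,0.002],"jaw":0.5},{"angular":[0,0,0],"slide":[0,0,0],"jaw":1},{"angular":[0,0,0],"slide":[0,0,0],"jaw":1},{"angular":[0,0,0],"slide":[0,0,0],"jaw":1},{"angular":[0,0,0],"slide":[0,0,-0.05],"jaw":1},{"angular":[0,0,0],"slide":[0,0,-0.1],"jaw":1},{"angular":[0,0,0],"slide":[0,0,-0.1],"jaw":1},{"angular":[0,0,0],"slide":[0.03,0.03,-0.02],"jaw":1},{"angular":[0,0,0],"slide":[0.06,0.06,0],"jaw":1},{"angular":[0,0,0],"slide":[0.06,0.06,0],"jaw":1}]'

```text
time_s: 17.12
tool_pos: [0.4537, -0.0495, 0.1493]
tool_rot: [-179.8, -0.1, 179.8]
force: [0.5, 0.3, 0.8]
grip_width: 0.0869
grasp_force: 0.0
```

Run:
```python
from h import *
for i in range(6): env.read_camera("side")
st(); go(.4236,-.0255,.07,180)
w=env.read_camera("wrist"); t=env.read_camera("top"); cv2.imwrite("pics/t4.png",t[:,:,::-1])
def circ(n,img,lo,hi,box,z,nm):
    for c in blobs(img,lo,hi,box)[:1]:
        P=np.array([plane(n,p,z)[:2] for p in c]).astype(np.float32); a,r=cv2.minEnclosingCircle(P); print(nm,c.mean(0).round(1),np.round(a,4),round(r,4))
circ("top",t,(0,150,60),(9,255,255),(365,180,405,225),.036,"magnet")
circ("wrist",w,(0,150,40),(9,255,255),(150,0,500,400),.036,"magnetw")
cv2.imwrite("pics/w4.png",w[:,:,::-1])
```

```text
17.43 [ 0.4551 -0.051   0.1493] [-1.7976e+02 -5.0000e-02  1.7979e+02] F [ 0.4 -1.   0.1] w 0.0873 g 0.0 q [-20.  -3.  22. 115.   1.  67.  92.]
turn [-0.0013 -0.0003 -0.0012]
slide [0.063  0.0509 0.1586] norm 0.178
magnetw [259.4 249.2] [ 0.5152 -0.1139] 0.0145
```

View pics/w4.png

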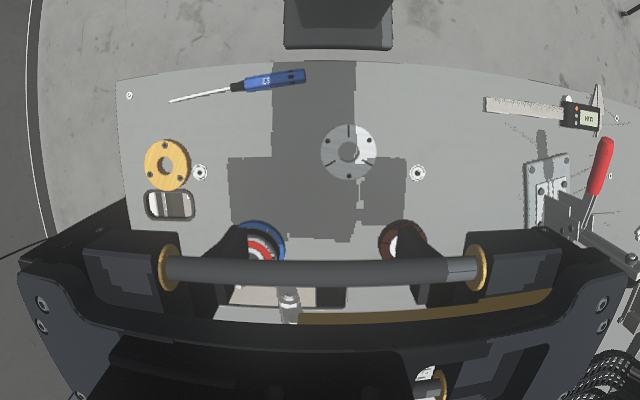

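The wrist view shows the armature at (348,152), the magnet on the stand at the left under the finger, and small nuts at (417,173) and (200,173) that I'll avoid with a narrower opening.

Run:
```python
from h import *
print(plane("wrist",(348.2,152),.012), plane("wrist",(166,165),.012), "nut",plane("wrist",(417,173),.004),plane("wrist",(200,173),.004))
```

```text
[ 0.42222165 -0.02584876  0.012     ] [ 0.43171    -0.21851718  0.012     ] nut [0.44438264 0.04758766 0.004     ] [ 0.44308211 -0.18171883  0.004     ]
```

Request:
step_arm --rows '[{"angular":[-0.001,0,-0.001],"slide":[0.032,0.026,0.04],"jaw":0.8},{"angular":[0,0,0],"slide":[0.032,0.026,0.05],"jaw":0.8},{"angular":[0,0,0],"slide":[0,0,0.05],"jaw":0.8},{"angular":[0,0,0],"slide":[0,0,0],"jaw":0.8},{"angular":[0,0,0],"slide":[0,0,0],"jaw":0.8},{"angular":[0,0,0],"slide":[0,0,0],"jaw":0.8},{"angular":[0,0,0],"slide":[0,0,0],"jaw":0.8}]'

```text
time_s: 18.4
tool_pos: [0.4228, -0.0243, 0.0797]
tool_rot: [-180.0, -0.0, -180.0]
force: [-0.7, -0.2, -0.3]
grip_width: 0.0697
grasp_force: 0.0
```

Run:
```python
from h import *
st(); go(.4236,-.0255,.003,180)
w=env.read_camera("wrist"); cv2.imwrite("pics/w5.png",w[:,:,::-1])
g=cv2.medianBlur(cv2.cvtColor(w,cv2.COLOR_RGB2GRAY),3)
c=cv2.HoughCircles(g[:260,200:450],cv2.HOUGH_GRADIENT,1.5,20,param1=120,param2=30,minRadius=8,maxRadius=60)
print(None if c is None else c[0,:6]+[200,0,0])
for q in ([] if c is None else c[0,:6]): print(plane("wrist",(q[0]+200,q[1]),.012).round(4))
```

```text
18.4 [ 0.4228 -0.0243  0.0797] [-1.7997e+02 -4.0000e-02 -1.7999e+02] F [-0.7 -0.2 -0.3] w 0.0697 g 0.0 q [-21.  -3.  21. 124.   1.  59.  89.]
turn [-0.0001 -0.0002  0.0001]
slide [-0.0015 -0.0024  0.1533] norm 0.153
[[319.25       204.75        12.35000038]
 [242.75       110.25        23.15000153]
 [236.75        84.75        37.25      ]
 [214.25       137.25        37.40000153]
 [238.25       143.25        26.15000153]]
[ 0.4216 -0.0263  0.012 ]
[ 0.3479 -0.0834  0.012 ]
[ 0.3283 -0.0877  0.012 ]
[ 0.3675 -0.107   0.012 ]
[ 0.3729 -0.0877  0.012 ]
```

Request:
step_arm --rows '[{"angular":[0,0,0],"slide":[0,-0.003,0.04],"jaw":0.8},{"angular":[0,0,0],"slide":[0,0,0.05],"jaw":0.8},{"angular":[0,0,0],"slide":[0,0,0.04],"jaw":0.8},{"angular":[0,0,0],"slide":[0,0,0.0],"jaw":0.8},{"angular":[0,0,0],"slide":[0,0,0],"jaw":0.8},{"angular":[0,0,0],"slide":[0,0,0],"jaw":0.8},{"angular":[0,0,0],"slide":[0,0,0],"jaw":0.8}]'

```text
time_s: 19.32
tool_pos: [0.4226, -0.0256, 0.0146]
tool_rot: [-180.0, -0.0, -180.0]
force: [0.2, 0.5, -0.9]
grip_width: 0.0695
grasp_force: 0.0
```

Request:
step_arm --rows '[{"angular":[0,0,0],"slide":[0,0,0.011],"jaw":0.8},{"angular":[0,0,0],"slide":[0,0,0.01],"jaw":0.8},{"angular":[0,0,0],"slide":[0,0,0],"jaw":0.8},{"angular":[0,0,0],"slide":[0,0,0],"jaw":0.55},{"angular":[0,0,0],"slide":[0,0,0],"jaw":0.5},{"angular":[0,0,0],"slide":[0,0,0],"jaw":0.5},{"angular":[0,0,0],"slide":[0,0,0],"jaw":0.5},{"angular":[0,0,0],"slide":[0,0,0],"jaw":0.5}]' --newtons 30

```text
time_s: 20.32
tool_pos: [0.4221, -0.0257, 0.0035]
tool_rot: [-180.0, -0.1, -180.0]
force: [-0.4, -0.5, 0.3]
grip_width: 0.0548
grasp_force: 30.0
```

Run:
```python
from h import *
st(); go(.529,-.1258,.15,180)
```

```text
20.32 [ 0.4221 -0.0257  0.0035] [-1.7997e+02 -1.1000e-01 -1.7997e+02] F [-0.4 -0.5  0.3] w 0.0548 g 30.0 q [-21.   5.  21. 128.  -2.  48.  92.]
turn [-0.0002 -0.0006  0.0002]
slide [-0.2139 -0.2002 -0.293 ] norm 0.414
```

Request:
step_arm --rows '[{"angular":[0,0,0],"slide":[0,0,-0.03],"jaw":0.5},{"angular":[0,0,0],"slide":[0,0,-0.1],"jaw":0.5},{"angular":[0,0,0],"slide":[0,0,-0.1],"jaw":0.5},{"angular":[0,0,0],"slide":[-0.04,-0.04,0],"jaw":0.5},{"angular":[0,0,0],"slide":[-0.06,-0.06,0],"jaw":0.5},{"angular":[0,0,0],"slide":[-0.06,-0.06,0],"jaw":0.5},{"angular":[0,0,0],"slide":[-0.054,-0.04,0],"jaw":0.5},{"angular":[0,0,0],"slide":[0,0,0],"jaw":0.5},{"angular":[0,0,0],"slide":[0,0,0],"jaw":0.5},{"angular":[0,0,0],"slide":[0,0,0],"jaw":0.5}]'

```text
time_s: 21.58
tool_pos: [0.5285, -0.1246, 0.1184]
tool_rot: [180.0, -0.2, -179.9]
force: [0.8, -0.5, -0.9]
grip_width: 0.0543
grasp_force: 30.0
```

Run:
```python
from h import *
for i in range(3):env.read_camera("top")
st(); go(.529,-.1258,.08,180)
```

```text
21.73 [ 0.5289 -0.1249  0.1185] [-1.8000e+02 -1.1000e-01 -1.7992e+02] F [-0.2 -0.8 -1.5] w 0.0547 g 30.0 q [-15.  10.  28. 107.  -5.  64. 105.]
turn [-0.     -0.0006  0.0004]
slide [-0.0002 -0.0018  0.077 ] norm 0.077
```

Request:
step_arm --rows '[{"angular":[0,0,0],"slide":[0,-0.002,0.03],"jaw":0.5},{"angular":[0,0,0],"slide":[0,0,0.03],"jaw":0.5},{"angular":[0,0,0],"slide":[0,0,0.02],"jaw":0.5},{"angular":[0,0,0],"slide":[0,0,0.02],"jaw":0.5},{"angular":[0,0,0],"slide":[0,0,0.01],"jaw":0.5},{"angular":[0,0,0],"slide":[0,0,0],"jaw":0.5},{"angular":[0,0,0],"slide":[0,0,0],"jaw":0.5},{"angular":[0,0,0],"slide":[0,0,0],"jaw":0.5}]'

```text
time_s: 22.72
tool_pos: [0.5295, -0.1267, 0.0637]
tool_rot: [-180.0, -0.1, -180.0]
force: [-0.3, 0.1, -1.9]
grip_width: 0.0544
grasp_force: 30.0
```

Free on the mandrel. I lower the last 23 mm, release and rise toward the friction disc.

Request:
step_arm --rows '[{"angular":[0,0,0],"slide":[0,0.001,0.02],"jaw":0.5},{"angular":[0,0,0],"slide":[0,0,0.02],"jaw":0.5},{"angular":[0,0,0],"slide":[0,0,0.005],"jaw":0.5},{"angular":[0,0,0],"slide":[0,0,0],"jaw":0.5},{"angular":[0,0,0],"slide":[0,0,0],"jaw":0.5},{"angular":[0,0,0],"slide":[0,0,0],"jaw":0.5}]'

```text
time_s: 23.48
tool_pos: [0.5294, -0.1262, 0.041]
tool_rot: [-180.0, -0.1, -180.0]
force: [0.6, -0.7, -1.2]
grip_width: 0.0546
grasp_force: 30.0
```

Request:
step_arm --rows '[{"angular":[0,0,0],"slide":[0,0,0],"jaw":0.8},{"angular":[0,0,0],"slide":[0,0,0],"jaw":0.8},{"angular":[0,0,0],"slide":[0,0,0],"jaw":0.8},{"angular":[0,0,0],"slide":[0,0,-0.05],"jaw":0.9},{"angular":[0,0,0],"slide":[0,0,-0.09],"jaw":0.9},{"angular":[0,0,0],"slide":[0,0.06,-0.02],"jaw":0.9},{"angular":[0,0,0],"slide":[0.01,0.1,0],"jaw":0.9},{"angular":[0,0,0],"slide":[0,0.1,0],"jaw":0.9},{"angular":[0,0,0],"slide":[0,0.07,0],"jaw":0.9},{"angular":[0,0,0],"slide":[0,0,0],"jaw":0.9}]'

```text
time_s: 24.72
tool_pos: [0.524, 0.0427, 0.1207]
tool_rot: [180.0, -0.1, -179.6]
force: [0.1, -1.0, -0.1]
grip_width: 0.0786
grasp_force: 0.0
```

```bash
cat > ring.py <<'E'
from h import *
import sys
# compare ring outer edges on the stand in the top view; size check at each height
def outer(t,lo,hi,box,z,nm):
    for c in blobs(t,lo,hi,box)[:1]:
        P=np.array([plane("top",p,z)[:2] for p in c]).astype(np.float32); a,r=cv2.minEnclosingCircle(P); print(nm,c.mean(0).round(1),np.round(a,4),round(r,4))
E
python3 - <<'E'
from ring import *
for i in range(4):t=env.read_camera("top")
st(); go(.5222,.037,.06,180)
outer(t,(0,0,140),(179,60,255),(362,180,408,226),.048,"armature")
outer(t,(100,120,40),(125,255,255),(362,180,408,226),.01,"blue")
w=env.read_camera("wrist");cv2.imwrite("pics/w6.png",w[:,:,::-1])
for c in blobs(w,(0,60,10),(15,255,110),(220,120,430,300),40)[:2]: print("fr",c.mean(0),c.min(0),c.max(0),plane("wrist",(c.min(0)+c.max(0))/2,.014))
E
```

```text
24.93 [0.5243 0.0372 0.1207] [-1.7993e+02 -1.2000e-01  1.7990e+02] F [0.5 0.3 0. ] w 0.0784 g 0.0 q [-27.   8.  22. 109.  -3.  64.  86.]
turn [-0.0004 -0.0006 -0.0006]
slide [ 0.0042 -0.0004  0.1214] norm 0.122
armature [384.5 202.5] [ 0.525  -0.1215] 0.0738
blue [381.  210.5] [ 0.528  -0.1242] 0.0316
```

Run:
```python
from ring import *
w=cv2.imread("pics/w6.png")[:,:,::-1].copy()
print(w[150:240:6,321].tolist())
g=cv2.medianBlur(cv2.cvtColor(w,cv2.COLOR_RGB2GRAY),3)
c=cv2.HoughCircles(g[120:255,250:400],cv2.HOUGH_GRADIENT,1.5,10,param1=100,param2=20,minRadius=8,maxRadius=50)
for q in c[0,:6]: print(q+[250,120,0],plane("wrist",(q[0]+250,q[1]+120),.014).round(4))
```

```text
[[111, 112, 111], [112, 113, 112], [58, 53, 52], [67, 57, 52], [80, 74, 70], [157, 159, 160], [110, 112, 110], [111, 113, 111], [110, 112, 110], [168, 169, 170], [63, 53, 48], [64, 53, 49], [111, 112, 111], [110, 112, 110], [109, 112, 111]]
[321.25       191.25        11.44999981] [0.5229 0.0366 0.014 ]
[376.75       197.25        39.19999695] [0.5286 0.0872 0.014 ]
[325.75       200.25        20.29999924] [0.5313 0.0406 0.014 ]
[331.75       189.75        19.54999924] [0.5215 0.046  0.014 ]
[315.25       200.25        18.04999924] [0.5313 0.0311 0.014 ]
[315.25       180.75        18.95000076] [0.5132 0.0313 0.014 ]
```

Request:
step_arm --rows '[{"angular":[0,0,0],"slide":[0.0034,0,0.05],"jaw":0.9},{"angular":[0,0,0],"slide":[0,0,0.08],"jaw":0.9},{"angular":[0,0,0],"slide":[0,0,0.07],"jaw":0.9},{"angular":[0,0,0],"slide":[0,0,0],"jaw":0.9},{"angular":[0,0,0],"slide":[0,0,0],"jaw":0.9},{"angular":[0,0,0],"slide":[0,0,0],"jaw":0.9},{"angular":[0,0,0],"slide":[0,0,0],"jaw":0.9}]'

```text
time_s: 25.85
tool_pos: [0.5232, 0.039, 0.0219]
tool_rot: [180.0, 0.0, -180.0]
force: [-0.4, -0.4, 0.0]
grip_width: 0.0781
grasp_force: 0.0
```

Request:
step_arm --rows '[{"angular":[0,0,0],"slide":[0,-0.003,0.018],"jaw":0.9},{"angular":[0,0,0],"slide":[0,0,0.017],"jaw":0.9},{"angular":[0,0,0],"slide":[0,0,0],"jaw":0.9},{"angular":[0,0,0],"slide":[0,0,0],"jaw":0.55},{"angular":[0,0,0],"slide":[0,0,0],"jaw":0.48},{"angular":[0,0,0],"slide":[0,0,0],"jaw":0.48},{"angular":[0,0,0],"slide":[0,0,0],"jaw":0.48},{"angular":[0,0,0],"slide":[0,0,0],"jaw":0.48}]' --newtons 30

```text
time_s: 26.85
tool_pos: [0.5224, 0.0374, 0.0033]
tool_rot: [-180.0, -0.1, -180.0]
force: [0.1, 0.7, 0.6]
grip_width: 0.0534
grasp_force: 30.0
```

Run:
```python
from h import *
st(); go(.529,-.126,.12,180)
```

```text
26.85 [0.5224 0.0374 0.0033] [-1.7997e+02 -1.1000e-01 -1.7997e+02] F [0.1 0.7 0.6] w 0.0534 g 30.0 q [-25.  17.  21. 114.  -7.  51.  89.]
turn [-0.0002 -0.0006  0.0002]
slide [-0.0132 -0.3268 -0.2333] norm 0.402
```

Request:
step_arm --rows '[{"angular":[0,0,0],"slide":[0,0,-0.03],"jaw":0.48},{"angular":[0,0,0],"slide":[0,0,-0.1],"jaw":0.48},{"angular":[0,0,0],"slide":[0,0,-0.1],"jaw":0.48},{"angular":[0,0,0],"slide":[-0.003,-0.06,0],"jaw":0.48},{"angular":[0,0,0],"slide":[-0.004,-0.09,0],"jaw":0.48},{"angular":[0,0,0],"slide":[-0.003,-0.09,0],"jaw":0.48},{"angular":[0,0,0],"slide":[-0.003,-0.087,0],"jaw":0.48},{"angular":[0,0,0],"slide":[0,0,0],"jaw":0.48},{"angular":[0,0,0],"slide":[0,0,0],"jaw":0.48},{"angular":[0,0,0],"slide":[0,0,0],"jaw":0.48}]'

```text
time_s: 28.1
tool_pos: [0.5292, -0.1244, 0.1184]
tool_rot: [180.0, -0.1, -179.8]
force: [-0.1, 0.2, -0.4]
grip_width: 0.0533
grasp_force: 30.0
```

Run:
```python
from h import *
for i in range(5):env.read_camera("top")
st(); go(.529,-.126,.08,180)
```

```text
28.35 [ 0.5292 -0.1254  0.1183] [-1.7997e+02 -1.3000e-01 -1.7990e+02] F [ 0.6 -0.2 -0.7] w 0.0535 g 30.0 q [-16.  11.  29. 107.  -6.  64. 106.]
turn [-0.0002 -0.0007  0.0006]
slide [ 0.0003 -0.0012  0.0766] norm 0.077
```

Request:
step_arm --rows '[{"angular":[0,0,0],"slide":[0,-0.001,0.03],"jaw":0.48},{"angular":[0,0,0],"slide":[0,0,0.03],"jaw":0.48},{"angular":[0,0,0],"slide":[0,0,0.02],"jaw":0.48},{"angular":[0,0,0],"slide":[0,0,0.02],"jaw":0.48},{"angular":[0,0,0],"slide":[0,0,0.01],"jaw":0.48},{"angular":[0,0,0],"slide":[0,0,0],"jaw":0.48},{"angular":[0,0,0],"slide":[0,0,0],"jaw":0.48},{"angular":[0,0,0],"slide":[0,0,0],"jaw":0.48}]'

```text
time_s: 29.35
tool_pos: [0.5293, -0.1267, 0.0637]
tool_rot: [-180.0, -0.1, -180.0]
force: [0.6, -0.0, -0.7]
grip_width: 0.0533
grasp_force: 30.0
```

Request:
step_arm --rows '[{"angular":[0,0,0],"slide":[0,0,0.01],"jaw":0.48},{"angular":[0,0,0],"slide":[0,0,0.01],"jaw":0.48},{"angular":[0,0,0],"slide":[0,0,0],"jaw":0.48},{"angular":[0,0,0],"slide":[0,0,0],"jaw":0.48},{"angular":[0,0,0],"slide":[0,0,0],"jaw":0.48}]'

```text
time_s: 29.98
tool_pos: [0.5291, -0.1267, 0.0534]
tool_rot: [-180.0, -0.1, -180.0]
force: [-0.9, 0.3, -0.4]
grip_width: 0.0533
grasp_force: 30.0
```

Request:
step_arm --rows '[{"angular":[0,0,0],"slide":[0,0,0.003],"jaw":0.48},{"angular":[0,0,0],"slide":[0,0,0],"jaw":0.8},{"angular":[0,0,0],"slide":[0,0,0],"jaw":0.8},{"angular":[0,0,0],"slide":[0,0,0],"jaw":0.8},{"angular":[0,0,0],"slide":[0,0,-0.05],"jaw":0.8},{"angular":[0,0,0],"slide":[0,0,-0.09],"jaw":0.8},{"angular":[0,0,0],"slide":[0.06,-0.05,0],"jaw":0.8},{"angular":[0,0,0],"slide":[0.08,-0.08,0],"jaw":0.8},{"angular":[0,0,0],"slide":[0.053,-0.056,0],"jaw":0.8},{"angular":[0,0,0],"slide":[0,0,0],"jaw":0.8}]'

```text
time_s: 31.22
tool_pos: [0.4305, -0.2223, 0.1223]
tool_rot: [-180.0, -0.1, 179.7]
force: [0.8, 0.0, 0.5]
grip_width: 0.0696
grasp_force: 0.0
```

Request:
step_arm --rows '[{"angular":[0,0,-0.041],"slide":[0,0,0],"jaw":0.8},{"angular":[0,0,-0.041],"slide":[0,0,0],"jaw":0.8},{"angular":[0,0,-0.04],"slide":[0,0,0],"jaw":0.8},{"angular":[0,0,0],"slide":[0,0,0],"jaw":0.8},{"angular":[0,0,0],"slide":[0,0,0],"jaw":0.8},{"angular":[0,0,0],"slide":[0,0,0],"jaw":0.8}]'

```text
time_s: 31.98
tool_pos: [0.4328, -0.2195, 0.122]
tool_rot: [180.0, -0.1, -158.1]
force: [-0.6, -0.2, 0.0]
grip_width: 0.0696
grasp_force: 0.0
```

Run:
```python
from ring import *
st(); go(.4325,-.219,.06,202)
w=env.read_camera("wrist"); t=env.read_camera("top"); s=env.read_camera("side")
for c in blobs(w,(15,100,40),(32,255,255),(200,100,450,260),40)[:2]:
    P=np.array([plane("wrist",p,.012)[:2] for p in c]).astype(np.float32); print(c.mean(0),cv2.minEnclosingCircle(P))
a=cv2.resize(w[120:260,220:420],None,fx=2,fy=2);b=cv2.resize(t[175:245,350:450],None,fx=4,fy=4);e=cv2.resize(s[235:305,320:420],None,fx=4,fy=4)
cv2.imwrite("pics/last.png",np.vstack([np.hstack([b,e]),np.hstack([a,np.zeros_like(a)])])[:,:,::-1])
```

```text
31.98 [ 0.4328 -0.2195  0.122 ] [ 1.7998e+02 -1.3000e-01 -1.5806e+02] F [-0.6 -0.2  0. ] w 0.0696 g 0.0 q [ -9.   2.  34. 114.  -1.  64. 137.]
turn [ 0.0001 -0.0007 -0.0003]
slide [0.0002 0.0011 0.124 ] norm 0.124
[320.25149701 189.77844311] ((0.43221497535705566, -0.22150705754756927), 0.028005201369524002)
```

View pics/last.png

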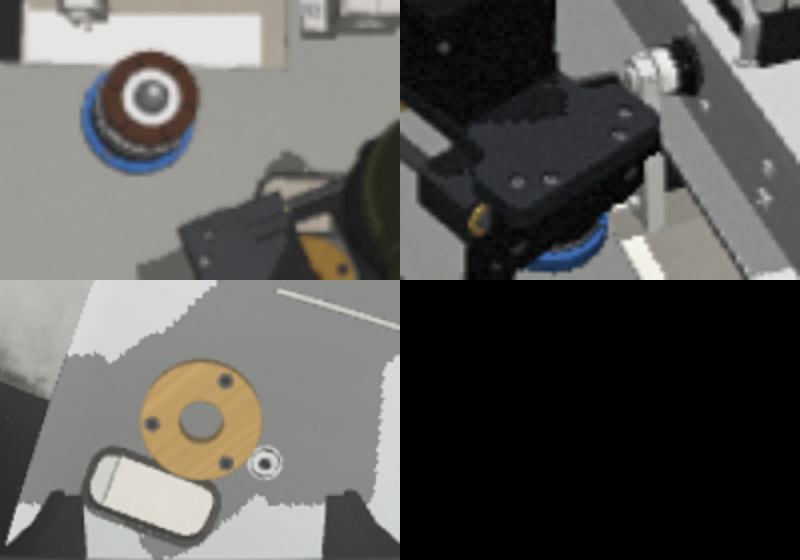

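The stack (top left) lies flat and concentric around the mandrel. The flange (crop centre (201,420)) has free finger lanes left and right, missing the dish corner (88,450) and the nut (265,462).

Request:
step_arm --rows '[{"angular":[0,0,0],"slide":[0.003,-0.003,0.05],"jaw":0.75},{"angular":[0,0,0],"slide":[0,0,0.08],"jaw":0.75},{"angular":[0,0,0],"slide":[0,0,0.065],"jaw":0.75},{"angular":[0,0,0],"slide":[0,0,0],"jaw":0.75},{"angular":[0,0,0],"slide":[0,0,0],"jaw":0.75},{"angular":[0,0,0],"slide":[0,0,0],"jaw":0.75},{"angular":[0,0,0],"slide":[0,0,0],"jaw":0.75}]'

```text
time_s: 33.0
tool_pos: [0.4325, -0.2219, 0.0256]
tool_rot: [-180.0, -0.0, -158.0]
force: [-0.5, -0.7, 0.4]
grip_width: 0.0654
grasp_force: 0.0
```

Run:
```python
from h import *
st(); go(.432,-.2213,.005,202)
```

```text
33.0 [ 0.4325 -0.2219  0.0256] [-1.7995e+02 -2.0000e-02 -1.5801e+02] F [-0.5 -0.7  0.4] w 0.0654 g 0.0 q [ -7.  11.  34. 119.  -8.  52. 143.]
turn [-0.0003 -0.0001 -0.    ]
slide [0.0005 0.0014 0.0413] norm 0.041
```

Request:
step_arm --rows '[{"angular":[0,0,0],"slide":[0,0.001,0.015],"jaw":0.75},{"angular":[0,0,0],"slide":[0,0,0.014],"jaw":0.75},{"angular":[0,0,0],"slide":[0,0,0.01],"jaw":0.75},{"angular":[0,0,0],"slide":[0,0,0],"jaw":0.75},{"angular":[0,0,0],"slide":[0,0,0],"jaw":0.5},{"angular":[0,0,0],"slide":[0,0,0],"jaw":0.5},{"angular":[0,0,0],"slide":[0,0,0],"jaw":0.5},{"angular":[0,0,0],"slide":[0,0,0],"jaw":0.5}]' --newtons 30

```text
time_s: 34.0
tool_pos: [0.4315, -0.2213, 0.0051]
tool_rot: [-180.0, -0.1, -158.0]
force: [0.2, 0.6, -0.7]
grip_width: 0.0551
grasp_force: 30.0
```

Request:
step_arm --rows '[{"angular":[0,0,0],"slide":[0,0,-0.03],"jaw":0.5},{"angular":[0,0,0],"slide":[0,0,-0.1],"jaw":0.5},{"angular":[0,0,0],"slide":[0,0,-0.1],"jaw":0.5},{"angular":[0,0,0],"slide":[0,0,-0.02],"jaw":0.5},{"angular":[0,0,0.041],"slide":[0,0,0],"jaw":0.5},{"angular":[0,0,0.041],"slide":[0,0,0],"jaw":0.5},{"angular":[0,0,0.04],"slide":[0,0,0],"jaw":0.5},{"angular":[0,0,0],"slide":[0,0,0],"jaw":0.5},{"angular":[0,0,0],"slide":[0,0,0],"jaw":0.5},{"angular":[0,0,0],"slide":[0,0,0],"jaw":0.5}]'

```text
time_s: 35.25
tool_pos: [0.4315, -0.2211, 0.1299]
tool_rot: [-180.0, -0.1, -179.9]
force: [0.3, 0.3, -1.3]
grip_width: 0.0546
grasp_force: 30.0
```

Run:
```python
from h import *
st(); go(.529,-.1263,.13,180)
ci=env.camera_info("wrist");w=env.read_camera("wrist");z=env.get_obs()['tool_pos'][2]
for c in blobs(w,(15,100,40),(32,255,255),(150,100,500,330),30)[:3]:
    P=np.array([plane("wrist",p,z+.007,ci)[:2] for p in c]).astype(np.float32); print(c.mean(0),c.min(0),c.max(0),cv2.minEnclosingCircle(P))
```

```text
35.25 [ 0.4315 -0.2211  0.1299] [-1.7997e+02 -1.4000e-01 -1.7991e+02] F [ 0.3  0.3 -1.3] w 0.0546 g 30.0 q [-10.   2.  35. 114.  -1.  65. 115.]
turn [-0.0002 -0.0008  0.0005]
slide [-0.195   0.1896 -0.0002] norm 0.272
[322.40530303 234.06439394] [272 197] [371 259] ((0.4302106499671936, -0.2211221158504486), 0.02826748415827751)
[414.5978836 312.0026455] [332 297] [499 322] ((0.48080283403396606, -0.15541204810142517), 0.05957787483930588)
[274.49261084 316.08374384] [236 310] [312 322] ((0.4811238646507263, -0.25176605582237244), 0.025130869820713997)
```

Held centrally (within about 1.5 mm). I carry it to the stand.

Request:
step_arm --rows '[{"angular":[0,0,0],"slide":[-0.04,0.04,0],"jaw":0.5},{"angular":[0,0,0],"slide":[-0.06,0.06,0],"jaw":0.5},{"angular":[0,0,0],"slide":[-0.06,0.06,0],"jaw":0.5},{"angular":[0,0,0],"slide":[-0.036,0.03,0],"jaw":0.5},{"angular":[0,0,0],"slide":[0,0,0],"jaw":0.5},{"angular":[0,0,0],"slide":[0,0,0],"jaw":0.5},{"angular":[0,0,0],"slide":[0,0,0],"jaw":0.5},{"angular":[0,0,0],"slide":[0,0,0],"jaw":0.5},{"angular":[0,0,0],"slide":[0,0,0],"jaw":0.5}]'

```text
time_s: 36.42
tool_pos: [0.5293, -0.1264, 0.1299]
tool_rot: [-180.0, -0.1, 180.0]
force: [0.6, 0.7, -1.8]
grip_width: 0.0546
grasp_force: 30.0
```

Run:
```python
from h import *
st(); go(.5295,-.1265,.08,180)
```

```text
36.42 [ 0.5293 -0.1264  0.1299] [-1.7997e+02 -1.2000e-01  1.7999e+02] F [ 0.6  0.7 -1.8] w 0.0546 g 30.0 q [-16.  10.  30. 106.  -5.  66. 105.]
turn [-0.0001 -0.0006 -0.0001]
slide [-0.0003 -0.0001  0.0998] norm 0.1
```

Request:
step_arm --rows '[{"angular":[0,0,0],"slide":[0,0,0.03],"jaw":0.5},{"angular":[0,0,0],"slide":[0,0,0.03],"jaw":0.5},{"angular":[0,0,0],"slide":[0,0,0.02],"jaw":0.5},{"angular":[0,0,0],"slide":[0,0,0.02],"jaw":0.5},{"angular":[0,0,0],"slide":[0,0,0.015],"jaw":0.5},{"angular":[0,0,0],"slide":[0,0,0.006],"jaw":0.5},{"angular":[0,0,0],"slide":[0,0,0],"jaw":0.5},{"angular":[0,0,0],"slide":[0,0,0],"jaw":0.5},{"angular":[0,0,0],"slide":[0,0,0],"jaw":0.5}]'

```text
time_s: 37.55
tool_pos: [0.5297, -0.1262, 0.0696]
tool_rot: [-180.0, -0.1, -180.0]
force: [-0.5, 0.2, -1.5]
grip_width: 0.0549
grasp_force: 30.0
```

Lower another 1.5 mm, release, rise and move aside.

Request:
step_arm --rows '[{"angular":[0,0,0],"slide":[0,0,0.003],"jaw":0.5},{"angular":[0,0,0],"slide":[0,0,0],"jaw":0.5},{"angular":[0,0,0],"slide":[0,0,0],"jaw":0.8},{"angular":[0,0,0],"slide":[0,0,0],"jaw":0.8},{"angular":[0,0,0],"slide":[0,0,0],"jaw":0.8},{"angular":[0,0,0],"slide":[0,0,-0.05],"jaw":0.8},{"angular":[0,0,0],"slide":[0,0,-0.1],"jaw":0.8},{"angular":[0,0,0],"slide":[0.06,0.06,0],"jaw":0.8},{"angular":[0,0,0],"slide":[0.08,0.1,0],"jaw":0.8},{"angular":[0,0,0],"slide":[0.03,0.1,0],"jaw":0.8}]'

```text
time_s: 38.8
tool_pos: [0.4438, 0.0036, 0.1431]
tool_rot: [180.0, -0.1, 179.9]
force: [1.1, 0.4, 0.7]
grip_width: 0.0696
grasp_force: 0.0
```

Run:
```python
from ring import *
for i in range(6):t=env.read_camera("top")
st(); s=env.read_camera("side")
outer(t,(12,90,60),(32,255,255),(360,165,415,226),.074,"flange")
outer(t,(100,120,40),(125,255,255),(360,165,415,226),.01,"blue")
for c in blobs(s,(12,90,50),(32,255,255),(325,230,390,300))[:1]:
    h=cv2.minAreaRect(c); print("side",c.min(0),c.max(0),h)
for z in(.062,.074): # expected side silhouette of flange
    q=np.array([proj("side",(.529+.028*np.cos(a),-.1255+.028*np.sin(a),z)) for a in np.linspace(0,6.28,60)]); print(z,q.min(0).round(1),q.max(0).round(1))
```

```text
39.1 [0.446  0.0016 0.1431] [-1.7994e+02 -9.0000e-02  1.7995e+02] F [-0.5 -0.   0.4] w 0.0697 g 0.0 q [-27.  -4.  23. 117.   2.  67.  85.]
flange [387.5 198.2] [ 0.529 -0.125] 0.0289
blue [389.9 213.9] [ 0.5087 -0.137 ] 0.0208
side [344 257] [372 279] ((358.0, 268.0), (22.0, 28.0), 90.0)
0.062 [343.1 260.3] [370.6 279.6]
0.074 [343.1 256. ] [370.9 275.2]
```

The flange's outline matches the expected seated silhouette in both views, so I hand the job in.

```bash
python3 -c "
from cell import env
print(env.sign_off())"
```

```text
the job is handed in; nothing more can be done
None
```

The clamp is open and the magnet body, armature plate, friction disc and flange plate are stacked in order on the mandrel; the job is handed in at about 39 s, but the sign-off returned no verdict, so I can't confirm that it passed.

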